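# Pin and lock the drilling bridge of a bass-button jig

### The job

Set the bridge of the sloping drilling jig for the next button row: take the steel index pin from the pin block, put it through the bush at the bridge's high end, slide the bridge until the pin enters the middle one of the five holes in the strip beneath, and push it fully home with its collar on the bush. Then tighten the clamp knob at the bridge's low end clockwise to its stop and let go, leaving the pin in and everything else on the bench as it was.

Things in the scene. Friction and masses are not known exactly. Their poses are not given: they have to be found in the camera images.
- jig: Tilting drilling jig, fixed: base plate 240 x 290 mm, steel face 250 x 290 mm sloping 30 degrees. Origin: on the bench, 95 mm below the face's centre. z up, x level towards the high side, y level along the rail; the face's outward normal is (-0.5, 0, 0.866). On the face, low to high: aluminium clamp rail, wooden button board being drilled, steel index strip.
- strip_mid (a point): Point on the strip's top (26 mm above the face) at the rail's middle; axes as jig. The strip, 184 x 34 mm, has five 11.5 mm through holes, 26 mm deep, in a row along y at 36 mm pitch, under the bush's path. The strip is screwed down differently each day: its middle hole is 0 to 8 mm from this point, to the +y or -y side, not reported. Look, or feel with the pin.
- bridge (a joint): The drilling bridge, an aluminium bar 200 mm long, 46 mm wide across the slope, slides along the rail: position in m along the jig's y, 0 at the rail's middle, stops at -0.07 and 0.07. About 2 N moves it while the clamp is slack; tight, the clamp holds it. The bush is over the strip's middle hole at a value from -0.008 to 0.008.
- bush (a point): Centre of the mouth of the bush, the 11.5 mm round through hole in the thick block (40 x 46 mm) at the bridge's high end. z along the hole, out of the sloping face (30 degrees from vertical), x up the slope, y along the rail. The bush is 20 mm long; under it a 2 mm gap, then the strip, whose top is 22 mm below the mouth.
- clamp (a joint): The clamp knob's angle in rad, slack (0 to 0.3) at the start; grows as it turns clockwise seen from outside the face, bites from about 0.7, stops at 1.5. Takes about 0.15 to 0.25 N m and stays where it is left.
- clamp_grip (a point): Grip point of the clamp knob at the bridge's low end, on its axis, 152 mm down the slope from the bush. The knob is a black bar 52 mm long (this frame's x, turning with the knob), 12 mm thick (y), its top 8 mm above this point; z out of the face along the axis. 24 mm below this point is a 30 mm hub, 32 mm below it the bridge.
- pin: Steel index pin, 90 mm long, about 120 g: shank 10 mm thick with a bullet nose (last 6 mm narrow to 4.4 mm); from 44 mm up a collar 26 mm wide and 5 mm thick, then a plain cylindrical knurled head 22 mm thick up to 90 mm. Origin: tip of the nose; z towards the head. It starts upright in the pin block, collar on the block.
- pin_shoulder (a point): Underside of the pin's collar, on its axis, 44 mm from the tip. Fully home it rests on the bush.
- pin_head (a point): Point on the pin's axis in its head, 74 mm from the tip, 16 mm below the top of the head: a place to grip it.
- rack: Wooden pin block, fixed, 170 mm along its y, 52 mm along its x, 52 mm high, with three 12 mm upright holes at y = -60, 0 and 60 mm. The index pin, reamer and awl stand in them in any order. Origin: centre of its underside, z up.
- dish: Glass bead dish, round bowl 84 mm across, 34 mm high. A bystander. Origin: centre of its underside.
- wedge: Boxwood tuning wedge, about 95 x 24 x 12 mm, lying flat. A bystander. Origin: centre of its underside.
- register_slider: Nickel register slider, flat strip 140 x 18 mm with three small tabs, 15 mm high. A bystander. Origin: centre of its underside.
- reamer: Taper reamer with a dark pear-shaped wooden handle up to 30 mm thick, standing in the pin block, its top 66 mm above the block. A bystander. Origin: its tip end.
- awl: Awl with a bulbous wooden handle up to 34 mm thick, standing in the pin block, its top 50 mm above the block. A bystander. Origin: its tip end.
- reed_block: Wooden reed block 170 x 34 x 50 mm set with reed plates. A bystander. Origin: centre of its underside.
- screwdriver: Screwdriver 190 mm long, lying flat. A bystander. Origin: centre of its underside.
- button0: Bone bass button, 17 mm across, 15 mm high, standing loose on the bench. A bystander. Origin: centre of its underside.
- button1: Bone bass button, 17 mm across, 15 mm high, standing loose on the bench. A bystander. Origin: centre of its underside.
- button2: Bone bass button, 17 mm across, 15 mm high, standing loose on the bench. A bystander. Origin: centre of its underside.
- button3: Bone bass button, 17 mm across, 15 mm high, standing loose on the bench. A bystander. Origin: centre of its underside.

How it is judged:
By the outcome, as a careful person would: the job done as asked, in the order asked, and still so for the second after the job is handed in, with the robot touching nothing.
It also fails if it takes over 58 s, if anything falls off the work surface, if the arm or the gripper's body presses on something with over 40 N, if the wrist force passes 120 N, or if a joint passes its speed limit or range.

### The arm

A 6-joint arm with a two-finger parallel gripper is mounted at the origin on the work surface. World frame = base frame: x ahead of the robot, y to its left, z up, the work surface at z = 0. Lengths are in mm, angles in rad, forces in N, time in s.
With the tool pointing down it reaches from about 300 to 950 mm from the base axis. Payload 3.1 kg.
Tool frame: the origin (TCP) lies midway between the tips of the shut fingers; the grasp point (between the pads) lies 19 mm behind it; z points along the fingers, y is the line along which they close (so a half turn about z gives the same grasp; the last joint's range is limited). The gripper opens to 85 mm and grips with 20 to 120 N. Pads are 22 mm wide; open, the fingers measure 114 mm over their backs; the gripper's body (76 mm by 85 mm) begins 54 mm behind the grasp point. The pads swing forward as they close: fully open they stand 13 mm farther back than shut.
Start: joints at [1.248, 0.308, 1.634, -0, 1.2, -0.07], TCP at [156.348, 605.134, 231.272] pointing down, gripper open.
Joint ranges: [-3.06, 3.06], [-0.79, 1.96], [0.05, 2.63], [-1.19, 4.34], [0.05, 2.64], [-2.94, 2.94]. Speed limits (rad/s): [2.79, 2.79, 3.14, 3.14, 3.14, 3.14].

### API

Orientations are given as a unit quaternion [w, x, y, z].
In Python, from plant import * gives the robot as it stands.
- The arm moves only by the tool send_rows, never from a script. Its argument "moves" is a list of rows, each a list of 5 numbers: the closure, from -1 (fully open) to 1 (shut), then the shift along the tool's x, y, z in cm, then the turn about the tool's z in degrees. In form: [[hand, dx, dy, dz, yaw], ...]. A call has 1 to 12 rows; each row shifts and turns the commanded pose from where the row before left it, along the tool's axes as they then stand; what a row does not reach is not made up. A row lasts 1/12 s, in which the tool goes at most 41.7 mm and 7.16 degrees, less where a joint would pass 70% of its speed; a pose out of reach is approached as far as the arm can. A call with a gripper value outside its range is refused whole. The fingers move at their own pace and stop on an object; "squeeze" is the grip in N (left out, the last holds). Time passes only in rows, so rows that do not move let the fingers close. It gives the time, the measured TCP pose, the force, the opening and the grip force at its end, in the units of the state.
- observe(): the state, without advancing time (a new reading comes with each control period).
- grab_frame(name): name is "side" or "top" or "wrist"; returns a dict with "color" (480x640x3 uint8, blue, green, red), "mtx" (3x3 intrinsics, pixels), "R" (3x3) and "t" (3): a world point X has camera coordinates R X + t; the wrist camera has in their place "mount" (4x4, takes a point from camera to tool coordinates, whose origin is the TCP and whose axes are the flange's). Camera axes: x right, y down, z forward; pixel columns grow to the right and rows downward; lengths in mm; the calibration is good to about 2 mm. A picture is of the moment at which its call begins: read the wrist's pose just before it. There is no depth.
- job_done(): hands the job in; it is judged then, once.
The state is a dict: "clock": time; "joints": joint angles; "qvel": joint speeds; "tau": joint torques, N m; "eef_pos": TCP position; "tcp_rot": TCP orientation; "wrist_force": force on the tool from outside, world axes, zero at the start; "moment": the same for the moment, N m; "finger_gap": finger opening in mm; "finger_force": force on a finger pad.
Only numpy, scipy, OpenCV 4.12 (cv2) and the standard library are available. Lean on these libraries where they do the work, as an engineer would, in place of code of your own. Each camera call takes 0.05 s, during which the arm holds its last target. There are 200 camera calls.

## Working session

There is one attempt and no reset: what is moved stays moved. The work goes in short steps, Python scripts to look and compute and a tool call to move; the robot and the scene stay as the last step left them, time stands still between calls to the robot, and variables do not carry over. Pictures are saved under pics/ and viewed, at most 10 in all, crops included, and the job is handed in when it is done.

Besides the shell and the picture viewer there is one more tool, called after "Request:" as name(argument=value, ...) on one line, values as JSON. send_rows: Moves the arm, as the interface text tells. Its arguments: {"type":"object","properties":{"moves":{"type":"array","items":{"type":"array","items":{"type":"number"}}},"squeeze":{"type":"number"}},"required":["moves"]}

```bash
mkdir -p pics; ls; python3 - <<'E'
from plant import *
import cv2,numpy as np
s=observe();print(s)
for n in("side","top","wrist"):
    f=grab_frame(n);cv2.imwrite(f"pics/{n}0.png",f["color"])
    np.savez(f"{n}0.npz",**f)
    print(n,{k:np.round(v,3).tolist() for k,v in f.items() if k!="color"})
E
```

```text
pics
{'clock': 0.0, 'joints': array([ 1.24832385e+00,  3.09036681e-01,  1.63520366e+00, -2.25052757e-06,
        1.19967370e+00, -6.96835098e-02]), 'qvel': array([ 3.80336955e-04, -1.07375689e-03, -1.33032472e-03,  2.33424362e-03,
        3.22272617e-04, -6.32344400e-05]), 'tau': array([ 1.34739666e-04, -4.15257597e+01, -2.76658326e+01,  3.49622019e-05,
        1.03770790e-02,  1.28608403e-05]), 'eef_pos': array([156.07091459, 604.34820383, 230.01918616]), 'tcp_rot': array([-2.25103622e-04,  1.26057724e-01,  9.92022229e-01, -1.13866071e-03]), 'wrist_force': array([ 0.17390801,  0.82227028, -0.08029226]), 'moment': array([ 0.00511195, -0.0117364 ,  0.01479238]), 'finger_force': 0.0, 'finger_gap': 85.5328077493636}
side {'mtx': [[464.201, 0.0, 323.806], [0.0, 464.201, 241.582], [0.0, 0.0, 1.0]], 'R': [[-1.0, -0.025, 0.003], [-0.021, 0.759, -0.651], [0.014, -0.651, -0.759]], 't': [538.743, 111.044, 1082.996]}
top {'mtx': [[570.02, 0.0, 321.773], [0.0, 570.02, 233.899], [0.0, 0.0, 1.0]], 'R': [[0.022, -0.999, -0.029], [-0.998, -0.02, -0.059], [0.058, 0.03, -0.998]], 't': [3.341, 529.204, 1284.105]}
wrist {'mtx': [[346.977, 0.0, 317.627], [0.0, 346.977, 241.09], [0.0, 0.0, 1.0]], 'mount': [[0.001, -0.963, -0.268, 66.792], [1.0, 0.0, 0.002, -0.104], [-0.002, -0.268, 0.963, -142.615], [0.0, 0.0, 0.0, 1.0]]}
```

View pics/side0.png

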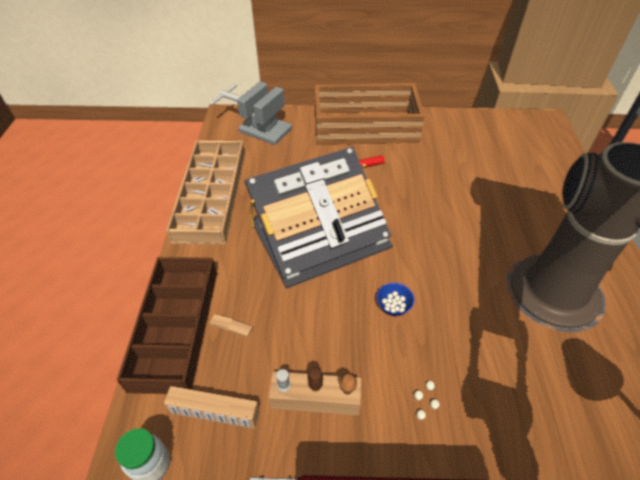

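View pics/top0.png

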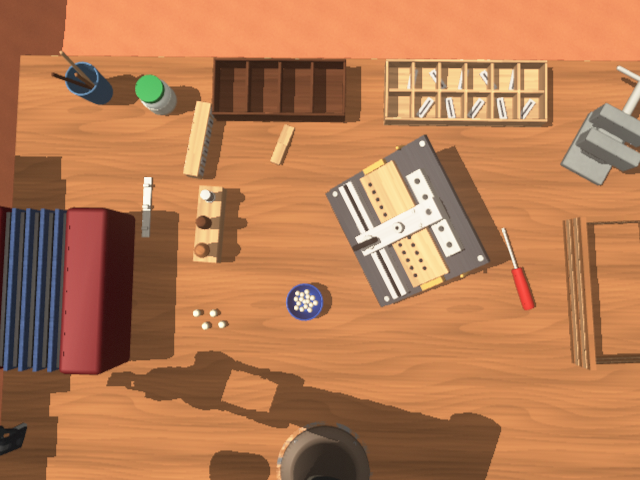

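```bash
cat > h.py <<'E'
import numpy as np,cv2
from scipy.spatial.transform import Rotation as Ro
from scipy.optimize import least_squares
def cam(f,s=None):
    """projection (K,R,t) ; wrist needs state s"""
    if "R" in f: return f["mtx"],f["R"],f["t"]
    q=s["tcp_rot"];T=np.eye(4);T[:3,:3]=Ro.from_quat([q[1],q[2],q[3],q[0]]).as_matrix();T[:3,3]=s["eef_pos"]
    M=np.linalg.inv(T@f["mount"]);return f["mtx"],M[:3,:3],M[:3,3]
def proj(c,X):
    K,R,t=c;p=K@(R@np.asarray(X,float)+t);return p[:2]/p[2]
def onplane(c,px,z):
    K,R,t=c;d=R.T@np.linalg.inv(K)@np.array([*px,1.]);o=-R.T@t;return o+d*(z-o[2])/d[2]
def tri(cs,ps):
    r=least_squares(lambda X:np.concatenate([proj(c,X)-p for c,p in zip(cs,ps)]),[400,0,100.]);return r.x,np.abs(r.fun).max()
def load(n):return dict(np.load(n+".npz"))
E
python3 - <<'E'
from h import *
t=load("top0");s=load("side0");ct,cs=cam(t),cam(s)
print(tri([ct,cs],[(207,195),(283,375)]))
print("knob",tri([ct,cs],[(365,242),(337,230)]))
a=t["color"][130:310,320:500];b=s["color"][145:285,240:400]
t1=cv2.resize(t["color"][150:290,325:485],None,fx=5,fy=4.28,interpolation=cv2.INTER_CUBIC)
cv2.imwrite("pics/tj.png",cv2.resize(t["color"][130:310,320:500],(600,600),interpolation=cv2.INTER_CUBIC))
E
```

```text
(array([606.74082769, 265.3111104 ,  81.94421359]), np.float64(0.7303321193568308))
knob (array([509.72232429, -80.23012082, 101.29073864]), np.float64(0.528580221247239))
```

View pics/tj.png

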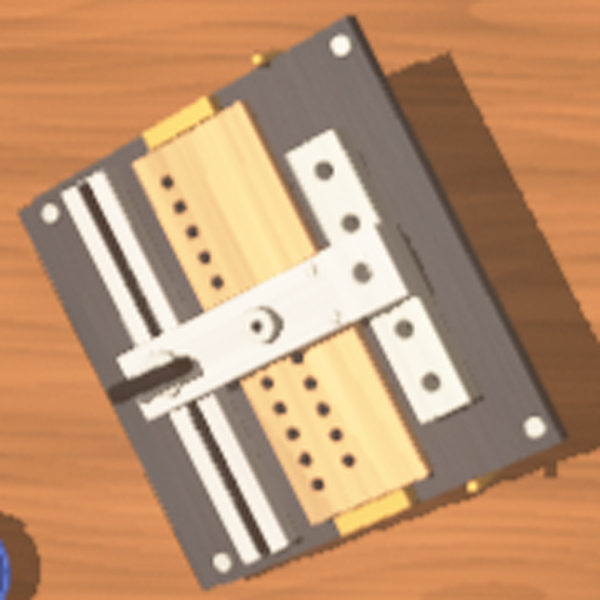

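```bash
cat > fit.py <<'E'
from h import *
def jig(p):
    x,y,yaw=p[:3];Rz=Ro.from_euler('z',yaw).as_matrix()
    return lambda u,v,n:np.array([x,y,95.])+Rz@np.array([u*np.cos(np.pi/6)-n*.5,v,u*.5+n*np.cos(np.pi/6)])
if __name__=="__main__":
    c=cam(load("top0"))
    P=np.array([(341,45),(50,213),(222,562),(535,428),(324,170),(350,223),(404,329),(430,382),(362,272)],float)
    P=(P+.5)*.3-.5+[320,130]
    def model(p):
        J=jig(p);ub,d,su,sv,b=p[3:]
        W=[J(su,sv,0),J(-su,sv,0),J(-su,-sv,0),J(su,-sv,0)]+[J(ub,d+k*36,26) for k in(2,1,-1,-2)]+[J(ub,b,48)]
        return np.array([proj(c,w) for w in W])
    r=least_squares(lambda p:(model(p)-P).ravel(),[520,-150,-1.1,75,0,110,130,0])
    print(np.round(r.x,3));print(np.round(r.fun.reshape(-1,2),2).tolist())
    np.save("jig.npy",r.x);J=jig(r.x)
    print("bush",J(r.x[3],r.x[7],48),"clamp",J(r.x[3]-152,r.x[7],48),"mid hole",J(r.x[3],r.x[4],48))
    s=cam(load("side0"));print("side bush px",proj(s,J(r.x[3],r.x[7],48)))
E
python3 fit.py
python3 - <<'E'
from h import *
s=load("side0")["color"]
cv2.imwrite("pics/sj.png",np.hstack([cv2.resize(s[150:290,245:395],(400,373),interpolation=cv2.INTER_CUBIC),cv2.resize(s[340:430,260:370],(400,373),interpolation=cv2.INTER_CUBIC)]))
E
```

```text
[ 5.49251e+02 -1.61545e+02 -1.09500e+00  7.87660e+01 -6.11500e+00
  1.15460e+02  1.30557e+02 -4.99000e-01]
[[0.05, 0.12], [-0.04, -0.13], [0.01, 0.09], [-0.02, -0.08], [-0.06, 0.03], [0.1, -0.07], [-0.08, -0.07], [0.18, 0.03], [-0.15, 0.08]]
bush [ 569.04459057 -201.08290155  175.95214927] clamp [508.79216677 -84.04596112  99.95214927] mid hole [ 564.0514166  -203.6534646   175.95214927]
side bush px [313.32680468 169.91889073]
```

View pics/sj.png

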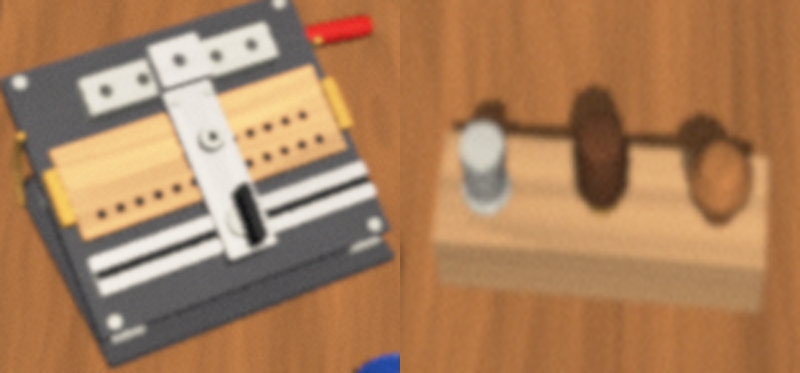

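```bash
cat >> h.py <<'E'
def shift(s,X,yaw_deg):
    """move from state s to TCP X with tool y at yaw_deg (world): (dx,dy,dz cm in present tool axes, turn deg about tool z)"""
    q=s["tcp_rot"];R=Ro.from_quat([q[1],q[2],q[3],q[0]]).as_matrix()
    y=np.degrees(np.arctan2(R[1,1],R[0,1]));return np.round(R.T@(np.asarray(X)-s["eef_pos"])/10,2),round(y-yaw_deg,1)
E
python3 - <<'E'
from h import *
from plant import observe
c=cam(load("top0"));p=onplane(c,(207,195),98);print(p)
print("side px",proj(cam(load("side0")),p))
print(onplane(c,(203.5,222),110),onplane(c,(201,250),95))
print(shift(observe(),p+[0,0,100],-30))
E
```

```text
[603.15645425 261.5589261   98.        ]
side px [285.19128254 369.37053581]
[543.73417107 264.25835866 110.        ] [484.39727441 271.19230482  95.        ]
(array([-51.86, -22.02,   3.26]), np.float64(105.5))
```

Request:
send_rows(moves=[[-1,-3.7,-1.57,0,0],[-1,-3.7,-1.57,0,0],[-1,-3.7,-1.57,0,0],[-1,-3.7,-1.57,0,0],[-1,-3.7,-1.57,0,0],[-1,-3.7,-1.57,0,0],[-1,-3.7,-1.57,0,0],[-1,-3.7,-1.57,0,0],[-1,-3.7,-1.57,0,0],[-1,-3.7,-1.57,0,0],[-1,-3.7,-1.57,0,0],[-1,-3.7,-1.57,0,0]], squeeze=40)

```text
clock: 1.15
eef_pos: [540.2, 310.1, 230.9]
tcp_rot: [-0.0, 0.126, 0.992, -0.0]
wrist_force: [0.9, 0.3, -0.7]
finger_gap: 85.3
finger_force: 0.0
```

Request:
send_rows(moves=[[-1,-3.7,-1.57,0,0],[-1,-3.7,-1.57,0,0],[-0.2,0,0,0,7],[-0.2,0,0,0,7],[-0.2,0,0,0,7],[-0.2,0,0,0,7],[-0.2,0,0,0,7],[-0.2,0,0,0,7],[-0.2,0,0,0,7],[-0.2,0,0,0,7],[-0.2,0,0,0,7],[-0.2,0,0,0,7]])

```text
clock: 2.15
eef_pos: [602.6, 262.6, 230.6]
tcp_rot: [-0.0, 0.675, 0.738, -0.001]
wrist_force: [0.6, -0.2, 0.6]
finger_gap: 51.2
finger_force: 0.0
```

Request:
send_rows(moves=[[-0.2,0,0,0,7],[-0.2,0,0,0,7],[-0.2,0,0,0,7],[-0.2,0,0,0,7],[-0.2,0,0,0,7],[-0.2,0,0,0,0],[-0.2,0,0,0,0],[-0.2,0,0,0,0]])

```text
clock: 2.82
eef_pos: [602.8, 262.7, 231.0]
tcp_rot: [-0.0, 0.863, 0.505, -0.0]
wrist_force: [0.0, -0.1, -0.1]
finger_gap: 51.4
finger_force: 0.0
```

```bash
cat > look.py <<'E'
import sys
from h import *
from plant import *
def look(n,box=None,size=None):
    s=observe();f=grab_frame("wrist");np.savez(n,**f,eef_pos=s["eef_pos"],tcp_rot=s["tcp_rot"])
    im=f["color"]
    if box: x,y,w,h=box;im=cv2.resize(im[y:y+h,x:x+w],size,interpolation=cv2.INTER_CUBIC)
    cv2.imwrite(f"pics/{n}.png",im);print(s["clock"],s["eef_pos"],s["tcp_rot"],s["finger_gap"],s["wrist_force"]);return cam(f,s),s
E
python3 - <<'E'
from look import *
c,s=look("w1")
print(proj(c,[603.2,261.6,98]))
E
```

```text
2.8167 [602.75198752 262.71404938 230.98567123] [-4.14388639e-05  8.63108445e-01  5.05018562e-01 -2.50685483e-04] 51.37307346952231 [ 1.01947046e-04 -1.00313843e-01 -1.21140595e-01]
[317.72027544 232.35833134]
```

View pics/w1.png

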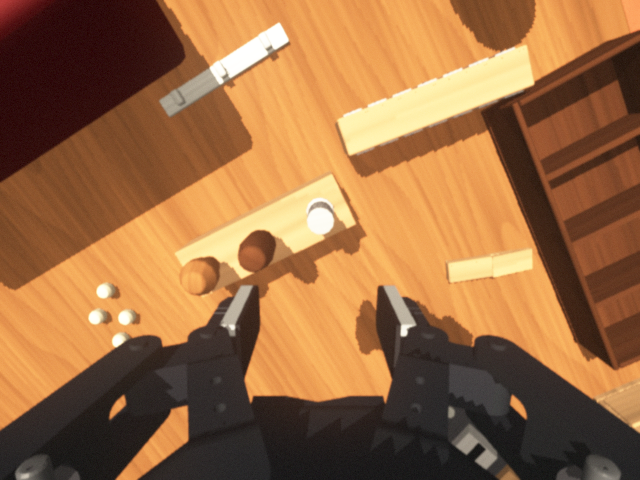

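```bash
python3 - <<'E'
from look import *
a=load("top0")["color"][180:264,186:228];b=load("w1")["color"][195:285,180:360]
cv2.imwrite("pics/c1.png",np.hstack([cv2.resize(a,(300,600),interpolation=cv2.INTER_CUBIC),np.vstack([cv2.resize(b,(500,250),interpolation=cv2.INTER_CUBIC),cv2.resize(b[0:60,110:180],(500,350),interpolation=cv2.INTER_CUBIC)])]))
E
```

```text
(no output)
```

View pics/c1.png

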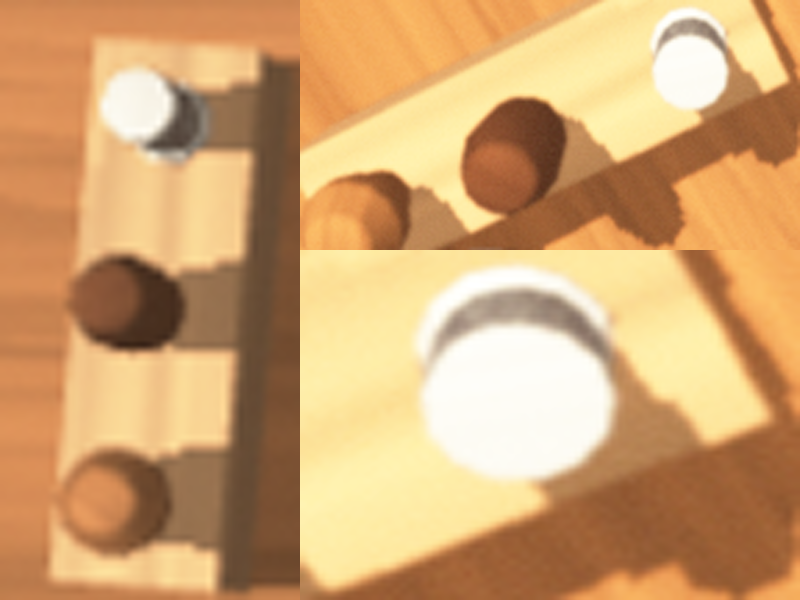

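```bash
python3 - <<'E'
from h import *
w=load("w1");cw=cam(w,w);ct=cam(load("top0"));cs=cam(load("side0"))
print(onplane(ct,(204.8,194.3),98),onplane(cw,(320.1,220.6),98),onplane(cs,(282.7,372.3),98))
print(tri([ct,cw],[(204.8,194.3),(320.1,220.6)]))
E
```

```text
[604.58607392 266.38533525  98.        ] [609.685106   269.21705024  98.        ] [607.22991446 267.33835714  98.        ]
(array([608.33320134, 267.50971609,  87.92942172]), np.float64(1.1291142067633473))
```

```bash
python3 - <<'E'
from look import *
print(shift(observe(),[608.2,268.2,64],-30))
E
```

```text
(array([ 0.75,  0.21, 16.7 ]), np.float64(0.6))
```

Request:
send_rows(moves=[[-0.2,0.75,0.2,0,0],[-0.2,0,0,3,0],[-0.2,0,0,3,0],[-0.2,0,0,3,0],[-0.2,0,0,3,0],[-0.2,0,0,3,0],[-0.2,0,0,1.7,0],[-0.2,0,0,0,0],[-0.2,0,0,0,0]], squeeze=25)

```text
clock: 3.62
eef_pos: [607.7, 268.3, 63.0]
tcp_rot: [-0.0, 0.864, 0.504, -0.001]
wrist_force: [-0.0, -0.7, -0.8]
finger_gap: 51.4
finger_force: 0.0
```

Request:
send_rows(moves=[[1,0,0,0,0],[1,0,0,0,0],[1,0,0,0,0],[1,0,0,0,0],[1,0,0,0,0],[1,0,0,0,0]])

```text
clock: 4.12
eef_pos: [610.1, 269.2, 66.9]
tcp_rot: [0.0, 0.864, 0.504, 0.002]
wrist_force: [-0.4, 1.1, 6.1]
finger_gap: 20.8
finger_force: 24.8
```

Request:
send_rows(moves=[[1,0,0,-0.5,0],[1,0,0,-1,0],[1,0,0,-1,0],[1,0,0,-0.8,0],[1,0,0,0,0],[1,0,0,0,0],[1,0,0,0,0],[1,0,0,0,0]])

```text
clock: 4.78
eef_pos: [608.6, 268.4, 97.4]
tcp_rot: [0.0, 0.864, 0.504, 0.0]
wrist_force: [1.3, 1.3, 0.4]
finger_gap: 21.1
finger_force: 25.0
```

```bash
python3 - <<'E'
from look import *
look("w2",(160,120,320,240),(800,600))
E
```

```text
4.7833 [608.5754576  268.42075941  97.37783305] [7.47378402e-06 8.63797075e-01 5.03839713e-01 3.96856133e-04] 21.11894265118131 [1.32966441 1.32393682 0.44855366]
```

View pics/w2.png

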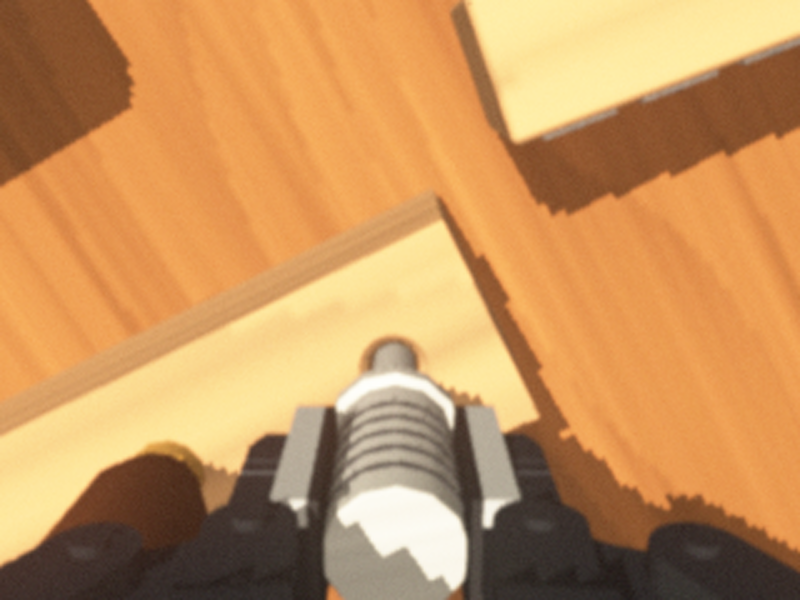

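Request:
send_rows(moves=[[1,0,0,-0.7,0],[1,0.4,0,0,0],[1,0.7,0,0.03,0],[1,0.65,0,0.09,0],[1,0.65,0,0.15,0],[1,0.67,0,0.2,0],[1,0.63,0,0.27,0],[1,0.6,0,0.3,0],[1,0,0,0,0],[1,0,0,0,0]])

```text
clock: 5.67
eef_pos: [629.8, 306.7, 93.4]
tcp_rot: [-0.0, 0.864, 0.504, 0.001]
wrist_force: [-1.3, -0.9, 0.8]
finger_gap: 21.1
finger_force: 24.6
```

```bash
python3 - <<'E'
from look import *
look("w3",(160,120,320,240),(640,480))
E
```

```text
5.6667 [629.82645148 306.73057005  93.39196137] [-2.81003707e-04  8.63673846e-01  5.04050713e-01  5.36414321e-04] 21.054055320201154 [-1.34498699 -0.91911653  0.76031279]
```

View pics/w3.png

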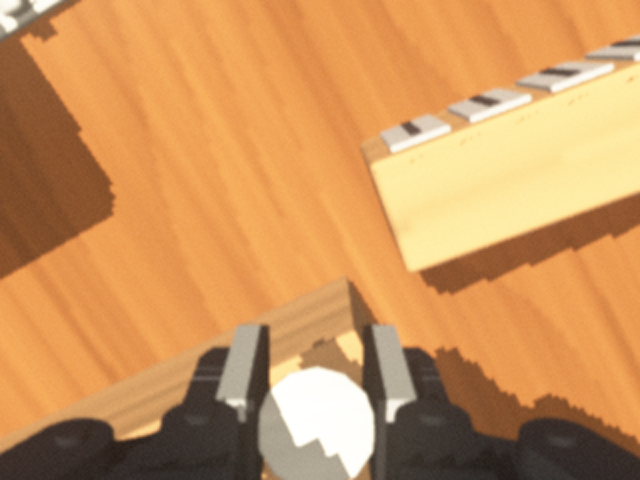

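```bash
python3 - <<'E'
from look import *
for n,px,z in(("w2",(317.7,337.8),-31),("w3",(318.3,332.5),-29.4)):
    w=load(n);K=w["mtx"];M=w["mount"];d=M[:3,:3]@np.linalg.inv(K)@[*px,1];o=M[:3,3];print(n,o+d*(z-o[2])/d[2])
# head outline in w3: bright region
from scipy.ndimage import label
g=cv2.cvtColor(load("w3")["color"],cv2.COLOR_BGR2HSV)[290:480,270:370]
m=(g[...,1]<60)&(g[...,2]>90)
for r in range(0,150,6):
    i=np.where(m[r])[0];print(290+r,(i.min()+270,i.max()+270,len(i)) if len(i) else None,end=" ")
E
```

```text
w2 [  0.69260322   0.83093999 -31.        ]
w3 [  1.90436124   1.0503692  -29.4       ]
290 (np.int64(277), np.int64(358), 24) 296 (np.int64(274), np.int64(361), 27) 302 (np.int64(272), np.int64(363), 29) 308 (np.int64(270), np.int64(365), 64) 314 (np.int64(270), np.int64(366), 75) 320 (np.int64(270), np.int64(367), 84) 326 (np.int64(278), np.int64(358), 73) 332 (np.int64(289), np.int64(352), 64) 338 (np.int64(289), np.int64(351), 63) 344 (np.int64(289), np.int64(351), 61) 350 (np.int64(294), np.int64(351), 52) 356 (np.int64(297), np.int64(350), 44) 362 (np.int64(307), np.int64(327), 21) 368 None 374 (np.int64(283), np.int64(353), 3) 380 None 386 None 392 None 398 None 404 None 410 None 416 None 422 None 428 None 434 None
```

Request:
send_rows(moves=[[1,0,0,-1.5,0],[1,0,0,-3,0],[1,0,0,-3,-7.1],[1,0,0,-3,-7.1],[1,0,0,-3,-7.1],[1,0,0,-3,-7.1],[1,0,0,-2,-7.1],[1,0,0,0,-7.1],[1,0,0,0,-7.1],[1,0,0,0,-7.1],[1,0,0,0,0]])

```text
clock: 6.63
eef_pos: [629.6, 306.0, 280.3]
tcp_rot: [0.0, 0.519, 0.855, 0.001]
wrist_force: [0.3, 0.6, -1.0]
finger_gap: 20.7
finger_force: 24.6
```

```bash
python3 - <<'E'
from look import *
print(shift(observe(),[592,-245,276],27.3))
E
```

```text
(array([-47.18, -28.71,   0.34]), np.float64(0.1))
```

Request:
send_rows(moves=[[1,-1.5,-0.9,0,0],[1,-3,-1.8,0,0],[1,-3,-1.8,0,0],[1,-3,-1.8,0,0],[1,-3,-1.8,0,0],[1,-3,-1.8,0,0],[1,-3,-1.8,0,0],[1,-3,-1.8,0,0],[1,-3,-1.8,0,0],[1,-3,-1.8,0,0],[1,-3,-1.8,0,0],[1,-3,-1.8,0,0]])

```text
clock: 7.63
eef_pos: [603.1, -98.1, 279.4]
tcp_rot: [0.0, 0.522, 0.853, 0.0]
wrist_force: [0.3, 0.7, -1.5]
finger_gap: 20.6
finger_force: 24.7
```

Request:
send_rows(moves=[[1,-3,-1.8,0,0],[1,-3,-1.8,0,0],[1,-3,-1.8,0,0],[1,-2.2,-1.4,0,0],[1,-1.5,-1,0,0],[1,0,0,0,0],[1,0,0,0,0],[1,0,0,0,0]])

```text
clock: 8.3
eef_pos: [592.5, -244.2, 279.0]
tcp_rot: [-0.0, 0.521, 0.854, 0.0]
wrist_force: [0.3, 0.7, -0.6]
finger_gap: 20.6
finger_force: 24.7
```

```bash
python3 - <<'E'
from look import *
from fit import jig
c,s=look("w4",(120,40,400,300),(800,600))
p=np.load("jig.npy");J=jig(p)
for u,v,n in [(p[3],p[7],48)]+[(p[3],p[4]+36*k,26) for k in(2,1,-1,-2)]+[(p[3]-152,p[7],56)]: print((proj(c,J(u,v,n))-[120,40])*2)
E
```

```text
8.3 [ 592.47003629 -244.16252216  278.95506198] [-2.03199349e-04  5.21001579e-01  8.53555615e-01  3.53846520e-04] 20.613978296801 [ 0.25025809  0.66503906 -0.57640701]
[389.13962927 264.24439811]
[564.66719913 290.01128003]
[469.7081583  290.03980975]
[279.61260011 290.0969225 ]
[184.47597214 290.12550557]
[ 389.39563217 -100.4099852 ]
```

View pics/w4.png

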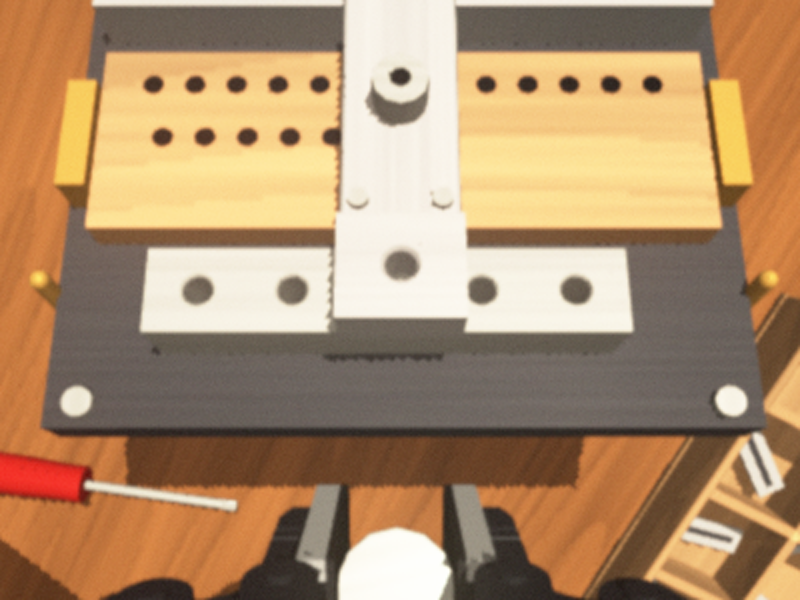

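```bash
python3 - <<'E'
from look import *
from fit import jig
w=load("w4");c=cam(w,w)
P=np.array([(401.5,265),(577,290),(482,290),(292,290),(198,290)]);P=(P+.5)/2-.5+[120,40]
p0=np.load("jig.npy")
def mod(q):
    p=p0.copy();p[0]+=q[0];p[1]+=q[1];p[2]+=q[2];p[7]+=q[3];p[4]+=q[4];J=jig(p)
    return np.array([proj(c,x) for x in [J(p[3],p[7],48)]+[J(p[3],p[4]+36*k,26) for k in(2,1,-1,-2)]])
r=least_squares(lambda q:np.r_[(mod(q)-P).ravel(),(q[3]+.0)*.01],[0,0,0,0,0]);print(r.x,r.fun.round(2))
p=p0.copy();p[:3]+=r.x[:3];p[7]+=r.x[3];p[4]+=r.x[4];J=jig(p);B=J(p[3],p[7],48)
print("d-b",p[4]-p[7],"yaw",np.degrees(p[2])+90,"bush",B,"n",J(0,0,1)-J(0,0,0))
y=np.array([np.cos(p[2]+np.pi/2),np.sin(p[2]+np.pi/2),0]);n=J(0,0,1)-J(0,0,0)
B=B-.9*y;np.savez("bush.npz",B=B,y=y,n=n,db=p[4]-p[7])
s=observe()
# tcp with tip 15 mm above mouth: tip tool=(-43,0,48.5)
ex=np.array([-y[1],y[0],0]);tip=lambda d:B+d*n
T=tip(15)+43*ex+[0,0,48.5];print("B",B,"T",T,shift(s,T,np.degrees(p[2])+90))
R=Ro.from_quat(np.r_[s["tcp_rot"][1:],s["tcp_rot"][0]]).as_matrix();print("n in tool",R.T@n)
E
```

```text
[ 3.62353318e+00  2.01681639e+00 -3.29915039e-04 -1.53444140e-03
  4.71115478e-01] [ 0.   -0.33  0.16  0.1   0.17  0.1   0.12  0.1  -0.45  0.1  -0.  ]
d-b -5.143361171955828 yaw 27.221206177090977 bush [ 572.65371394 -199.07331516  175.95214927] n [-0.22871354  0.44462357  0.8660254 ]
B [ 571.85339152 -199.48499953  175.95214927] T [ 548.75332376 -154.57801935  237.44253033] (array([9.92, 0.18, 4.16]), np.float64(0.1))
n in tool [ 5.00526130e-01  7.57734487e-04 -8.65721098e-01]
```

Request:
send_rows(moves=[[1,2.5,0.1,0,0],[1,3,0.1,0,0],[1,2.5,0,0.5,0],[1,1.2,0,1,0],[1,0.7,0,1,0],[1,0,0,1,0],[1,0,0,0.7,0],[1,0,0,0,0],[1,0,0,0,0],[1,0,0,0,0]])

```text
clock: 9.18
eef_pos: [549.8, -156.4, 237.0]
tcp_rot: [0.0, 0.52, 0.854, -0.0]
wrist_force: [-1.3, 0.1, -1.0]
finger_gap: 20.9
finger_force: 24.7
```

```bash
cat > st.py <<'E'
from look import *
b=np.load("bush.npz");B,y,n=b["B"],b["y"],b["n"];ex=np.array([-y[1],y[0],0]);x=np.cross(y,n)
s=observe();tip=s["eef_pos"]-43*ex-[0,0,48.5]-B
# x up slope, y along rail, n out: of the nominal tip, relative to the bush mouth at start
f=s["wrist_force"];print(round(s["clock"],2),"tip x,y,n",np.round([tip@x,tip@y,tip@n],1),"F x,y,n",np.round([f@x,f@y,f@n],1),"gap",s["finger_gap"].round(1),"M",s["moment"].round(2))
E
python3 st.py;  python3 - <<'E'
from look import *
f=grab_frame("side");np.savez("side1",**f);g=grab_frame("top");np.savez("top1",**g)
E
```

```text
Traceback (most recent call last):
  File "st.py", line 5, in <module>
    f=s["wrist_force"];print(round(s["clock"],2),"tip x,y,n",np.round([tip@x,tip@y,tip@n],1),"F x,y,n",np.round([f@x,f@y,f@n],1),"gap",s["finger_gap"].round(1),"M",s["moment"].round(2))
                                                                                                                                       ^^^^^^^^^^^^^^^^^^^^^
AttributeError: 'float' object has no attribute 'round'
```

```bash
sed -i 's/s\["finger_gap"\].round(1)/round(s["finger_gap"],1)/' st.py; python3 st.py
```

```text
9.28 tip x,y,n [ 1.8  0.2 13.9] F x,y,n [0.2 0.8 0. ] gap 20.5 M [ 0.01 -0.   -0.03]
```

Request:
send_rows(moves=[[1,-0.2,0,0.35,0],[1,-0.2,0,0.35,0],[1,-0.2,0,0.35,0],[1,-0.2,0,0.35,0],[1,-0.15,0,0.25,0],[1,0,0,0,0]])

```text
clock: 9.78
eef_pos: [553.5, -163.5, 220.3]
tcp_rot: [-0.001, 0.52, 0.854, 0.001]
wrist_force: [-0.7, 1.4, -0.9]
finger_gap: 20.4
finger_force: 25.0
```

```bash
python3 st.py
```

```text
9.78 tip x,y,n [ 0.1  0.1 -4.8] F x,y,n [-1.8  0.   0. ] gap 20.4 M [0.42 0.16 0.02]
```

Request:
send_rows(moves=[[1,-0.1,0,0.35,0],[1,-0.2,0,0.35,0],[1,0,0,0,0],[1,0,0,0,0]])

```text
clock: 10.12
eef_pos: [554.3, -166.4, 211.9]
tcp_rot: [-0.001, 0.52, 0.854, -0.0]
wrist_force: [-1.1, 2.1, -3.9]
finger_gap: 20.7
finger_force: 24.8
```

```bash
python3 st.py
```

```text
10.12 tip x,y,n [ -1.5  -0.5 -13.7] F x,y,n [-4.   0.  -2.2] gap 20.7 M [ 0.5   0.13 -0.03]
```

Request:
send_rows(moves=[[1,0,-0.15,0,0],[1,0,-0.2,0,0],[1,0,-0.1,0,0],[1,0,0,0,0],[1,0,0,0,0]])

```text
clock: 10.53
eef_pos: [550.4, -168.8, 213.1]
tcp_rot: [-0.0, 0.52, 0.854, -0.0]
wrist_force: [-0.7, 1.7, -4.2]
finger_gap: 20.4
finger_force: 24.8
```

```bash
python3 st.py; python3 - <<'E'
from look import *
look("w5")
f=grab_frame("side");np.savez("side2",**f);g=grab_frame("top");np.savez("top2",**g)
a=f["color"][120:280,250:390];b=g["color"][150:300,340:480];w=load("w5")["color"]
cv2.imwrite("pics/c2.png",np.vstack([np.hstack([cv2.resize(a,(400,400),interpolation=cv2.INTER_CUBIC),cv2.resize(b,(400,400),interpolation=cv2.INTER_CUBIC)]),np.hstack([cv2.resize(w,(266,200)),cv2.resize(w[180:380,185:452],(534,200))])]))
E
```

```text
10.53 tip x,y,n [ -0.5  -5.  -12.8] F x,y,n [-3.7  0.2 -2.7] gap 20.4 M [0.52 0.23 0.01]
10.5333 [ 550.42234412 -168.81493655  213.11281897] [-4.75683246e-04  5.20228344e-01  8.54027022e-01 -2.99599452e-04] 20.422707834458368 [-0.69027555  1.74751502 -4.2003255 ]
```

View pics/c2.png

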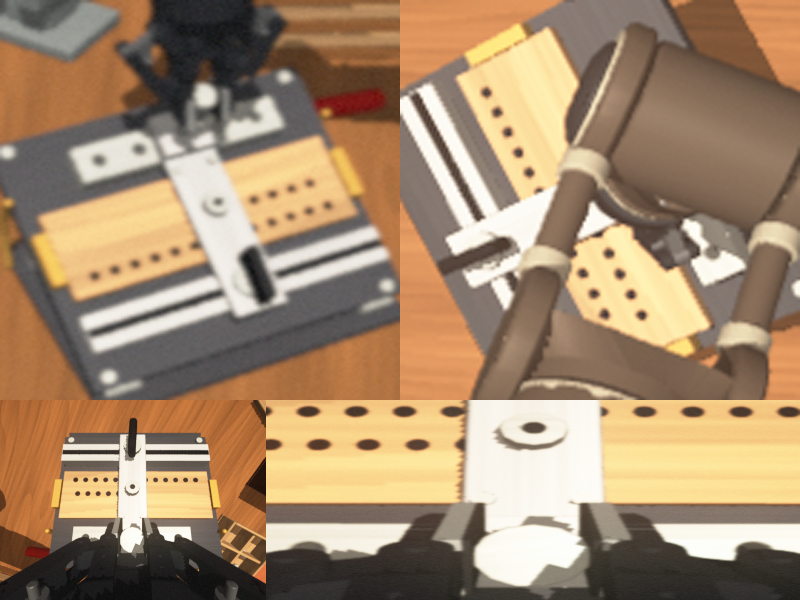

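Request:
send_rows(moves=[[1,-0.2,0,0.35,0],[1,-0.2,0,0.35,0],[1,-0.1,0,0.17,0],[1,0,0,0,0],[1,0,0,0,0]])

```text
clock: 11.1
eef_pos: [553.3, -173.3, 204.4]
tcp_rot: [0.0, 0.52, 0.854, -0.0]
wrist_force: [-1.4, 2.5, -3.3]
finger_gap: 20.5
finger_force: 25.1
```

```bash
python3 st.py
```

```text
11.1 tip x,y,n [ -0.3  -4.5 -23. ] F x,y,n [-4.1 -0.1 -1.4] gap 20.5 M [ 0.64  0.32 -0.01]
```

Request:
send_rows(moves=[[1,-0.2,0,0.35,0],[1,-0.1,0,0.17,0],[1,0,0,0,0],[1,0,0,0,0]])

```text
clock: 11.43
eef_pos: [554.6, -175.9, 199.2]
tcp_rot: [-0.0, 0.52, 0.854, -0.0]
wrist_force: [-0.4, 2.6, -3.9]
finger_gap: 20.6
finger_force: 25.0
```

```bash
python3 st.py
```

```text
11.43 tip x,y,n [ -0.4  -4.5 -28.9] F x,y,n [-4.1  0.8 -2.2] gap 20.6 M [0.63 0.39 0.03]
```

Request:
send_rows(moves=[[1,-0.2,0,0.35,0],[1,-0.2,0,0.35,0],[1,-0.1,0,0.17,0],[1,0,0,0,0],[1,0,0,0,0]])

```text
clock: 11.85
eef_pos: [556.5, -180.3, 190.4]
tcp_rot: [-0.0, 0.52, 0.854, -0.0]
wrist_force: [-2.7, 1.6, -2.9]
finger_gap: 20.6
finger_force: 25.1
```

```bash
python3 st.py
```

```text
11.85 tip x,y,n [ -0.6  -4.8 -39. ] F x,y,n [-3.8 -1.6 -1.2] gap 20.6 M [ 0.6   0.6  -0.02]
```

Request:
send_rows(moves=[[1,-0.15,0,0.26,0],[1,-0.15,0,0.26,0],[1,0,0,0,0],[1,0,0,0,0]])

```text
clock: 12.18
eef_pos: [557.8, -182.8, 185.3]
tcp_rot: [-0.001, 0.52, 0.854, -0.0]
wrist_force: [-3.6, 4.3, -2.5]
finger_gap: 20.9
finger_force: 25.2
```

```bash
python3 st.py
```

```text
12.18 tip x,y,n [ -0.7  -4.9 -44.8] F x,y,n [-6.  -1.2  0.6] gap 20.9 M [ 0.68  0.73 -0.09]
```

Request:
send_rows(moves=[[1,-0.1,0,0.17,0],[1,-0.1,0,0.17,0],[1,0,0,0,0],[1,0,0,0,0]])

```text
clock: 12.52
eef_pos: [558.2, -183.2, 184.4]
tcp_rot: [-0.002, 0.52, 0.854, 0.001]
wrist_force: [-9.2, 9.0, 9.6]
finger_gap: 20.8
finger_force: 26.1
```

```bash
python3 st.py
```

```text
12.52 tip x,y,n [ -0.8  -4.7 -45.9] F x,y,n [-5.8 -4.1 14.4] gap 20.8 M [ 1.36  1.57 -0.1 ]
```

Request:
send_rows(moves=[[1,-0.1,0,0.17,0],[1,-0.1,0,0.17,0],[1,0,0,0,0],[1,0,0,0,0]])

```text
clock: 12.85
eef_pos: [558.6, -183.3, 184.0]
tcp_rot: [-0.003, 0.52, 0.854, 0.001]
wrist_force: [-14.7, 14.4, 23.5]
finger_gap: 20.6
finger_force: 28.0
```

```bash
python3 st.py
```

```text
12.85 tip x,y,n [ -0.7  -4.3 -46.3] F x,y,n [-5.1 -6.5 30.2] gap 20.6 M [ 2.16  2.61 -0.16]
```

Request:
send_rows(moves=[[1,0.25,0,-0.43,0],[1,0,0,0,0],[-0.3,0,0,0,0],[-0.3,0,0,0,0],[-0.3,0,0,0,0],[-0.3,0,0,0,0]])

```text
clock: 13.35
eef_pos: [560.4, -185.4, 184.1]
tcp_rot: [0.002, 0.52, 0.854, -0.0]
wrist_force: [0.2, -0.5, 0.1]
finger_gap: 55.4
finger_force: 0.0
```

Request:
send_rows(moves=[[-0.3,0,0,-1,0],[-0.3,0,0,-3,0],[-0.3,0,0,-3,0],[-0.3,0,0,-3,0],[1,0,0,0,0],[1,0,0,0,0],[1,0,0,0,0],[1,0,0,0,0]])

```text
clock: 14.02
eef_pos: [558.1, -184.0, 281.7]
tcp_rot: [-0.001, 0.52, 0.854, -0.0]
wrist_force: [-0.6, 0.5, 0.4]
finger_gap: 7.3
finger_force: 0.0
```

```bash
python3 st.py; python3 - <<'E'
from look import *
from fit import jig
c,s=look("w6")
b=np.load("bush.npz");B,y,n=b["B"],b["y"],b["n"];B1=B+.9*y-5*y
# where the head top and collar should show if home
for d in (46,56,5): print(d,proj(c,B1+d*n))
g=load("w6")["color"];h=cv2.cvtColor(g,cv2.COLOR_BGR2HSV)
p=proj(c,B1+46*n).astype(int);print(h[p[1]-40:p[1]+44:4,p[0],1:].tolist())
E
```

```text
14.02 tip x,y,n [48.5 -5.1 38.1] F x,y,n [-0.4 -0.3  0.7] gap 7.3 M [0.04 0.01 0.02]
14.0167 [ 558.11667973 -184.00276455  281.6667587 ] [-1.26574752e-03  5.20193045e-01  8.54047736e-01 -2.42587574e-04] 7.335405342967172 [-0.6205062   0.51248867  0.41500526]
46 [318.02615708 251.16558689]
56 [318.06646619 247.41419915]
5 [317.89252875 263.601775  ]
[[15, 249], [14, 250], [15, 250], [14, 249], [15, 250], [16, 248], [17, 250], [16, 250], [13, 252], [13, 251], [13, 251], [12, 252], [11, 253], [14, 250], [50, 112], [55, 106], [51, 145], [35, 229], [7, 253], [8, 253], [40, 174]]
```

```bash
python3 - <<'E'
from h import *
w=load("w6");c=cam(w,w);b=np.load("bush.npz");B,y,n=b["B"],b["y"],b["n"];x=np.cross(y,n);B1=B+.9*y-5*y
for off in(0,5,10): print(off,[proj(c,B1+(k+off)*n+r*x)[1].round(1) for k,r in((46,11),(46,-11),(5,11),(5,13),(0,13))])
print(w["color"][215:310:3,318].mean(1).round().tolist())
print(w["color"][251,270:366:3].mean(1).round().tolist(),proj(c,B1+46*n-11*y),proj(c,B1+46*n+11*y))
E
```

```text
0 [np.float64(268.4), np.float64(234.3), np.float64(278.3), np.float64(281.0), np.float64(282.0)]
5 [np.float64(267.0), np.float64(232.1), np.float64(277.3), np.float64(280.1), np.float64(281.0)]
10 [np.float64(265.5), np.float64(229.8), np.float64(276.2), np.float64(279.0), np.float64(280.1)]
[244.0, 242.0, 243.0, 242.0, 243.0, 244.0, 243.0, 242.0, 243.0, 247.0, 245.0, 246.0, 246.0, 247.0, 248.0, 248.0, 244.0, 109.0, 97.0, 94.0, 132.0, 233.0, 247.0, 250.0, 250.0, 230.0, 91.0, 84.0, 113.0, 114.0, 115.0, 115.0]
[242.0, 242.0, 242.0, 242.0, 243.0, 239.0, 183.0, 245.0, 244.0, 223.0, 169.0, 239.0, 243.0, 243.0, 244.0, 245.0, 246.0, 247.0, 247.0, 247.0, 248.0, 247.0, 241.0, 248.0, 248.0, 249.0, 248.0, 244.0, 244.0, 244.0, 244.0, 243.0] [300.52106835 251.13024579] [335.52980502 251.20092509]
```

Request:
send_rows(moves=[[1,0,0,2.5,0],[1,0,0,2.2,0],[1,0,0,0,0],[1,0,0,0.3,0],[1,0,0,0.2,0],[1,0,0,0,0]])

```text
clock: 14.57
eef_pos: [559.4, -184.4, 231.6]
tcp_rot: [0.0, 0.52, 0.854, 0.0]
wrist_force: [-0.2, 0.7, -0.0]
finger_gap: -0.3
finger_force: 0.0
```

Request:
send_rows(moves=[[1,0,0,0.2,0],[1,0,0,0.2,0],[1,0,0,0,0]])

```text
clock: 14.82
eef_pos: [559.2, -184.3, 227.4]
tcp_rot: [0.0, 0.52, 0.854, 0.0]
wrist_force: [0.0, -0.4, -0.6]
finger_gap: -0.1
finger_force: 0.0
```

Request:
send_rows(moves=[[1,0,0,0.2,0],[1,0,0,0.2,0],[1,0,0,0,0]])

```text
clock: 15.07
eef_pos: [558.7, -184.1, 222.7]
tcp_rot: [-0.0, 0.52, 0.854, -0.0]
wrist_force: [0.4, -0.2, 0.5]
finger_gap: -0.2
finger_force: 0.0
```

Request:
send_rows(moves=[[1,0,0,0.2,0],[1,0,0,0.2,0],[1,0,0,0,0]])

```text
clock: 15.32
eef_pos: [559.2, -184.3, 219.4]
tcp_rot: [0.0, 0.52, 0.854, 0.0]
wrist_force: [0.8, -0.4, 1.6]
finger_gap: -0.0
finger_force: 0.9
```

Request:
send_rows(moves=[[1,0,0,0.3,0],[1,0,0,0.3,0],[1,0,0,0,0]])

```text
clock: 15.57
eef_pos: [560.8, -184.3, 218.4]
tcp_rot: [0.002, 0.52, 0.854, 0.001]
wrist_force: [-5.2, 3.3, 18.2]
finger_gap: -0.1
finger_force: 9.2
```

Request:
send_rows(moves=[[1,0,0,-2,0],[1,0,0,-3,0],[1,0,0,-2,0],[1,0,0,0,0],[1,0,0,0,0]])

```text
clock: 15.98
eef_pos: [559.8, -184.6, 284.4]
tcp_rot: [0.002, 0.52, 0.854, 0.0]
wrist_force: [0.6, -0.7, -0.6]
finger_gap: -0.0
finger_force: 0.0
```

```bash
python3 - <<'E'
from look import *
c,s=look("w7");im=load("w7")["color"]
b=np.load("bush.npz");B,y,n=b["B"],b["y"],b["n"];x=np.cross(y,n);B1=B-5*y+.9*y
p=proj(c,B1-152*x);print("axis px",p,proj(c,B1-152*x+8*n),proj(c,B1-152*x-24*n),proj(c,B1-178*x+8*n),proj(c,B1-126*x+8*n))
v=im.max(2);x0,y0=int(p[0])-50,max(0,int(p[1])-60);r=v[y0:y0+130,x0:x0+100]
m=(r<60).astype(np.uint8);k,l,st,ce=cv2.connectedComponentsWithStats(m)
for i in range(1,k):
    if st[i,4]>80:
        pts=np.argwhere(l==i)[:,::-1].astype(np.float32)+[x0,y0];print(st[i],ce[i]+[x0,y0],cv2.minAreaRect(pts.astype(np.float32)))
print("\n".join("".join("#" if a<60 else "+" if a<110 else "." for a in row[::2]) for row in r[::3]))
E
```

```text
15.9833 [ 559.8416782  -184.60190153  284.41782029] [1.63098552e-03 5.20120556e-01 8.54091271e-01 2.17806104e-04] -0.02417131517521524 [ 0.57115171 -0.74587426 -0.64719948]
axis px [315.93045427  90.08185386] [315.9299575   83.77021327] [315.93180286 107.21612034] [315.96684862  58.15955107] [315.89140992 110.53083533]
[ 44  13  16  73 914] [316.8380744   78.85339168] ((316.6588439941406, 78.98204803466797), (13.928091049194336, 72.21583557128906), 3.012787342071533)
[  0  76  26   5 125] [277.128 108.016] ((277.5, 108.0), (4.0, 25.0), 90.0)
[80 76 20  5 99] [354.56565657 107.97979798] ((354.5, 108.0), (4.0, 19.0), 90.0)
..................................................
..................................................
..................................................
..................................................
..........................++......................
........................+#####....................
........................######+...................
........................######+...................
.......................+######+...................
............
[... 1072 characters left out ...]
.....................................
..................................................
+.+++.+++++++.............................++.+++++
++++++..+.+++...........................+.++++++++
++++++++++++............................+++..+++++
++++.+++++.++...........................+++.++++++
........+..++..................................+..
......+....++.....................................
............+.....................................
..................................................
..................................................
..................................................
..................................................
++.......+++...................................+++
```

```bash
python3 - <<'E'
from h import *
ct=cam(load("top0"));cs=cam(load("side0"));b=np.load("bush.npz");y,n=b["y"],b["n"];x=np.cross(y,n)
Tt=lambda a:((np.array(a)+.5)*.3-.5+[320,130]); Ss=lambda a:((np.array(a)+.5)/2.667-.5+[245,150])
ref={}
pairs={"bush":((362,272),(180,60)),"drill":((262,325),(210,138)),"scr_ll":((50,213),(115,322)),"scr_lr":((222,562),(375,225)),"scr_ur":((535,428),(279,3)),"scr_ul":((341,45),(19,83)),"hole2":((324,170),(106,91)),"hole-2":((430,382),(252,44)),
"knob_lo":((112,395),(258,243)),"knob_hi":((193,362),(243,187))}
b0=None
for k,(a,s) in pairs.items():
    X,e=tri([ct,cs],[Tt(a),Ss(s)])
    if b0 is None:b0=X
    d=X-b0;print(k,X.round(1),round(e,2),"rel bush x,y,n",np.round([d@x,d@y,d@n],1))
E
```

```text
bush [ 570.9 -202.8  167.3] 0.46 rel bush x,y,n [0. 0. 0.]
drill [ 541.7 -147.6  125.7] 0.94 rel bush x,y,n [-74.9  -0.7  -4.9]
scr_ll [621.3 -13.   32.6] 0.63 rel bush x,y,n [-193.6  131.6  -43.9]
scr_lr [ 388.4 -133.    31.5] 0.56 rel bush x,y,n [-193.9 -130.3  -44.9]
scr_ur [ 480.2 -312.   146.1] 0.79 rel bush x,y,n [  37.6 -130.6  -46.2]
scr_ul [ 714.  -191.4  146.6] 0.73 rel bush x,y,n [ 37.6 132.5 -45.7]
hole2 [ 635.6 -181.8  147.8] 0.6 rel bush x,y,n [ -0.2  67.2 -22.4]
hole-2 [ 506.4 -247.5  149.4] 0.58 rel bush x,y,n [ -0.  -77.8 -20.7]
knob_lo [497.8 -55.9  91.6] 1.17 rel bush x,y,n [-179.9    2.2   16.5]
knob_hi [ 515.6 -106.   108.3] 0.65 rel bush x,y,n [-125.9   -4.9    4.5]
```

```bash
cat > kn.py <<'E'
from look import *
b=np.load("bush.npz");B,y,n=b["B"],b["y"],b["n"];x=np.cross(y,n);A=B-5*y-152*x
def rel():
    s=observe();d=s["eef_pos"]-A;f=s["wrist_force"];print(round(s["clock"],2),"tip x,y,n",np.round([d@x,d@y,d@n],1),"F",np.round([f@x,f@y,f@n],1),"Mz",round(s["moment"][2],2))
    return s
if __name__=="__main__":
    s=rel();T=A-36*x-32*y+2*n
    print(T,shift(s,T,27.2))
E
python3 kn.py
```

```text
16.03 tip x,y,n [188.4   0.3 102.2] F [ 0.  -0.1 -0.5] Mz 0.04
[464.01884715 -70.73976043  83.68420008] (array([14.42, -3.21, 19.89]), np.float64(0.1))
```

Request:
send_rows(moves=[[1,2,-1,0,0],[1,3.5,-1.2,0,0],[1,3.5,-1,0,0],[1,3.4,0,1,0],[1,2,0,3,0],[1,0,0,4,0],[1,0,0,4,0],[1,0,0,3,0],[1,0,0,2,0],[1,0,0,1.5,0],[1,0,0,0,0],[1,0,0,0,0]])

```text
clock: 17.03
eef_pos: [462.1, -70.4, 95.9]
tcp_rot: [-0.003, 0.52, 0.854, -0.001]
wrist_force: [-0.4, -0.9, -0.8]
finger_gap: 0.2
finger_force: 0.0
```

```bash
python3 kn.py
```

```text
17.03 tip x,y,n [-30.9 -33.6  13.1] F [ 0.2 -0.8 -1. ] Mz 0.02
[464.01884715 -70.73976043  83.68420008] (array([-0.12,  0.16,  1.22]), np.float64(0.1))
```

Request:
send_rows(moves=[[1,0,0,0.7,0],[1,0,0,0.6,0],[1,0.1,0.4,0,0],[1,0,0.5,0,0],[1,0,0.4,0,0],[1,0,0,0,0],[1,0,0,0,0]])

```text
clock: 17.62
eef_pos: [476.2, -64.1, 85.5]
tcp_rot: [0.0, 0.52, 0.854, 0.0]
wrist_force: [0.4, -0.8, 0.8]
finger_gap: 0.1
finger_force: 0.2
```

```bash
python3 kn.py
```

```text
17.62 tip x,y,n [-35.4 -18.1   3.7] F [ 1.2 -0.   0.3] Mz -0.02
[464.01884715 -70.73976043  83.68420008] (array([-0.03, -1.39,  0.18]), np.float64(0.1))
```

Request:
send_rows(moves=[[1,0,0.2,0,0],[1,0,0.2,0,0],[1,0,0,0,0]])

```text
clock: 17.87
eef_pos: [477.4, -63.1, 85.2]
tcp_rot: [-0.002, 0.52, 0.854, -0.002]
wrist_force: [-5.7, -4.8, 5.0]
finger_gap: -0.0
finger_force: 3.5
```

```bash
python3 kn.py
```

```text
17.87 tip x,y,n [-35.8 -16.6   3.6] F [ 4.  -7.3  3.5] Mz -0.04
[464.01884715 -70.73976043  83.68420008] (array([-0.06, -1.54,  0.15]), np.float64(0.2))
```

Request:
send_rows(moves=[[1,0.05,0.25,0.03,0],[1,0.05,0.25,0.03,0],[1,0.05,0.25,0.03,0],[1,0,0.25,0,0],[1,0,0.2,0,0],[1,0,0,0,0]])

```text
clock: 18.37
eef_pos: [485.0, -55.8, 83.1]
tcp_rot: [-0.004, 0.52, 0.854, -0.003]
wrist_force: [-7.8, -3.9, 2.2]
finger_gap: -0.1
finger_force: 3.5
```

```bash
python3 kn.py
```

```text
18.37 tip x,y,n [-39.5  -6.5   3.4] F [ 1.  -8.7  1.9] Mz 0.0
[464.01884715 -70.73976043  83.68420008] (array([-0.37, -2.56, -0.04]), np.float64(0.2))
```

Request:
send_rows(moves=[[1,-0.09,0.3,-0.05,0],[1,-0.09,0.3,-0.05,0],[1,-0.17,0.2,-0.1,0],[1,-0.17,0.2,-0.1,0],[1,0,0,0,0]])

```text
clock: 18.78
eef_pos: [492.1, -54.1, 84.2]
tcp_rot: [-0.009, 0.52, 0.854, -0.003]
wrist_force: [-11.8, 0.3, 1.1]
finger_gap: -0.4
finger_force: 5.1
```

```bash
python3 kn.py
```

```text
18.78 tip x,y,n [-37.4   0.6   3.4] F [ -4.3 -10.3   3.8] Mz 0.01
[464.01884715 -70.73976043  83.68420008] (array([-0.19, -3.26,  0.1 ]), np.float64(0.1))
```

Request:
send_rows(moves=[[1,-0.22,0.1,-0.13,0],[1,-0.22,0.1,-0.13,0],[1,-0.17,0,-0.1,0],[1,0,0,0,0]])

```text
clock: 19.12
eef_pos: [492.8, -54.7, 85.2]
tcp_rot: [-0.014, 0.521, 0.853, -0.002]
wrist_force: [-12.7, 10.6, -5.9]
finger_gap: -0.2
finger_force: 8.3
```

```bash
python3 kn.py
```

```text
19.12 tip x,y,n [-36.1   0.9   3.9] F [-16.1  -6.5   2.5] Mz 0.06
[464.01884715 -70.73976043  83.68420008] (array([-0.11, -3.29,  0.21]), np.float64(0.0))
```

Request:
send_rows(moves=[[1,-0.1,0.2,-0.06,0],[1,-0.1,0.2,-0.06,0],[1,-0.1,0.1,-0.06,0],[1,0,0,0,0],[1,0,0,0,0]])

```text
clock: 19.53
eef_pos: [494.7, -54.7, 85.5]
tcp_rot: [-0.018, 0.521, 0.854, -0.004]
wrist_force: [-17.5, 10.0, -4.1]
finger_gap: -0.2
finger_force: 10.0
```

```bash
python3 kn.py;python3 - <<'E'
from look import *
from kn import *
for nm in("side","top","wrist"):
    np.savez("k_"+nm,**grab_frame(nm))
im=load("k_side")["color"];c=cam(load("k_side"))
p=proj(c,A+16*n);print(p)
x0,y0=int(p[0])-30,int(p[1])-30
r=im[y0:y0+60,x0:x0+60].max(2)
print(x0,y0);print("\n".join("".join("#" if a<60 else "+" if a<110 else "." for a in row) for row in r))
E
```

```text
19.53 tip x,y,n [-35.3   2.6   3.7] F [-16.7 -11.    4.9] Mz -0.04
[464.01884715 -70.73976043  83.68420008] (array([-0.03, -3.45,  0.27]), np.float64(0.1))
[340.38839383 227.28313151]
310 197
...............++#######++++............+++++######.........
..............++#########+++++++.....++++++########.........
..............++############+++++++++++++##########.........
..............+#################++#+#+############+.........
..............++###################################.........
..............++###################################+..+.....
..............+++##################################+..+.....
..............+++##################################+..++....
..............+++##################################+++++....
..............+++####################################+++....
...............++####################################++++...
................+####################################+++++++
................+###################################++++++++
................+###################################+++++###
...............++##################################+++
[... 2051 characters left out ...]
++.......++++++++++++++++++++
..................+++......++##++...++.+++++++++++++++++++++
...............++++++++.++++####++++++++++++++++++++++++++++
............++++++++++++++++####++++++++++++++++++++++++++++
..........++++++++++++++++++++####++++++++++++++++++++++++++
.......+++++++++++++++++++++++++++++++++++++++++++++++++++++
....++++++++++++++++++++++++++++++++++++++++++++++++++++++++
.+++++++++++++++++++++++++++++++++++++++++++++++++++++++++++
++++++++++++++++++++++++++++++++++++++++++++++++++++++++++++
++++++++++++++++++++++++++++++++++++++++++++++++++++++++++++
++++++++++++++++++++++++++++++++++++++++++++++++++++++++++++
++++++++++++++++++++++++++++++++++++++++++++++++++++++++++..
```

Request:
send_rows(moves=[[1,0.8,-0.4,0,0],[1,0.8,0,0,0],[1,0,0,-3,0],[1,0,0,-4,0],[1,-2,0,-4,0],[1,-3,0,-4,0],[1,-3,0,-4,0],[1,-3,0,0,0],[1,-2,0,0,0],[1,0,0,0,0],[1,0,0,0,0]])

```text
clock: 20.6
eef_pos: [555.4, -154.1, 267.4]
tcp_rot: [0.001, 0.521, 0.854, 0.001]
wrist_force: [-0.0, 0.8, 0.4]
finger_gap: -0.2
finger_force: 0.0
```

```bash
cat > kv.py <<'E'
import sys
from kn import *
nm=sys.argv[1];c,s=look(nm);im=load(nm)["color"]
p=proj(c,A+18*n);v=im.max(2);x0,y0=int(p[0])-50,max(0,int(p[1])-50);r=v[y0:y0+100,x0:x0+100];print(p,x0,y0)
for t in (0,1.5):
    for q in(-26,26): print(t,proj(c,A+18*n+q*(-np.cos(t)*x+np.sin(t)*y)).round(1))
print("\n".join("".join("#" if a<60 else "+" if a<110 else "." for a in row[::2]) for row in r[::3]))
E
python3 kv.py w8
```

```text
20.6 [ 555.36116134 -154.05194355  267.41911002] [1.08633418e-03 5.20904132e-01 8.53614292e-01 5.88635071e-04] -0.17814594877204 [-0.00530137  0.82857299  0.36426368]
[302.00050371 111.57939463] 252 61
0 [301.7 140.8]
0 [302.3  83.7]
1.5 [269.4 113.6]
1.5 [334.5 109.6]
..................................................
..................................................
..................................................
..................................................
..................................................
..................................................
..................................................
..................................................
..................................................
..................................................
......................................++..........
..................................+######.........
..............................+###########........
++++++++++++++++++++++++++#################+++++++
++++++++++++++++++++++####################++++++++
+++++++++++++++.++#####+##################++++++++
+++++++++++++#
[... 203 characters left out ...]
###########################++++++++++
............+#######################++............
............+###################..................
.............##############+......................
.............+#########+..........................
.............+######+.............................
##############++++.......................+++++##+#
##+##+##+#####+.......+..................++++###++
..........++++..............+.....................
..................................................
..................................................
..................................................
..................................................
+++++.++.+++++.............................+.....+
```

```bash
cat > th.py <<'E'
import sys
from h import *
from scipy.optimize import differential_evolution
b=np.load("bush.npz");B,y,n=b["B"],b["y"],b["n"];x=np.cross(y,n);A=B-5*y-152*x
def est(nm):
    w=load(nm);c=cam(w,w);im=w["color"];p=proj(c,A+18*n).astype(int);x0,y0=p[0]-60,max(0,p[1]-60)
    m=(im.max(2)[y0:y0+120,x0:x0+120]<70).astype(np.uint8);k,l,st,_=cv2.connectedComponentsWithStats(cv2.morphologyEx(m,cv2.MORPH_OPEN,np.ones((7,7))));
    m=(l==1+np.argmax(st[1:,4])).astype(np.uint8)
    def iou(q):
        t,g,H,ax,ay=q;e=-np.cos(t)*x+np.sin(t)*y;f=np.sin(t)*x+np.cos(t)*y
        P=np.array([proj(c,A+ax*x+ay*y+(g+8-h)*n+i*26*e+j*6*f) for i in(-1,1) for j in(-1,1) for h in(0,H)])-[x0,y0]
        r=np.zeros_like(m);cv2.fillConvexPoly(r,cv2.convexHull((P*16).astype(np.int32)),1,shift=4);return -(r&m).sum()/(r|m).sum()
    r=differential_evolution(iou,[(-.3,1.8),(5,25),(12,26),(-3,3),(-4,4)],seed=1,maxiter=60);print(nm,r.x.round(2),r.fun)
for a in sys.argv[1:]: est(a)
E
python3 th.py w7 w8
```

```text
w7 [ 1.56 24.82 25.91 -1.98  1.32] 6385165826829198.0
w8 [ 1.03 24.89 25.48 -2.99 -3.82] 6118323075857230.0th.py:12: RuntimeWarning: overflow encountered in scalar negative
  r=np.zeros_like(m);cv2.fillConvexPoly(r,cv2.convexHull((P*16).astype(np.int32)),1,shift=4);return -(r&m).sum()/(r|m).sum()
```

```bash
sed -i 's/return -(r&m).sum()/return -float((r\&m).sum())/' th.py; python3 th.py w7 w8
```

```text
w7 [ 0.   13.99 21.56 -1.03  1.78] -0.848512173128945
w8 [ 1.19 12.58 22.14 -2.3   1.77] -0.9026328862394436
```

```bash
python3 - <<'E'
from kn import *
s=rel();T=A-50*x+11*y+3*n;print(T,shift(s,T,27.2))
E
```

```text
20.65 tip x,y,n [154.8  10.8 103.2] F [-1.1  0.1 -0.7] Mz 0.03
[496.48175164 -39.84422374  77.55022549] (array([1.272e+01, 1.000e-02, 1.892e+01]), np.float64(0.1))
```

Request:
send_rows(moves=[[1,2,0,0,0],[1,3.5,0,0,0],[1,3.5,0,1,0],[1,2.7,0,3,0],[1,1,0,4,0],[1,0,0,4,0],[1,0,0,4,0],[1,0,0,2,0],[1,0,0,0.9,0],[1,0,0,0,0],[1,0,0,0,0]])

```text
clock: 21.57
eef_pos: [496.5, -40.1, 78.1]
tcp_rot: [0.0, 0.52, 0.854, 0.0]
wrist_force: [0.5, -0.6, 0.0]
finger_gap: 0.1
finger_force: 0.0
```

```bash
python3 kn.py
```

```text
21.57 tip x,y,n [-49.6  10.9   3.4] F [ 0.6  0.2 -0.3] Mz 0.03
[464.01884715 -70.73976043  83.68420008] (array([-1.24, -4.29, -0.56]), np.float64(0.2))
```

Request:
send_rows(moves=[[1,-0.26,0,-0.15,0],[1,-0.26,0,-0.15,0],[1,-0.26,0,-0.15,0],[1,-0.17,0,-0.1,0],[1,0,0,0,0]])

```text
clock: 21.98
eef_pos: [500.4, -48.0, 83.9]
tcp_rot: [-0.001, 0.521, 0.854, 0.001]
wrist_force: [-1.4, 5.9, 0.3]
finger_gap: 0.1
finger_force: 2.2
```

```bash
python3 kn.py
```

```text
21.98 tip x,y,n [-39.   10.8   3.9] F [-4.9  1.5  3.2] Mz 0.09
[464.01884715 -70.73976043  83.68420008] (array([-0.36, -4.28,  0.01]), np.float64(0.0))
```

Contact where predicted; continue upslope.

Request:
send_rows(moves=[[1,-0.17,0,-0.1,0],[1,-0.17,0,-0.1,0],[1,-0.17,0,-0.1,0],[1,0,0,0,0]])

```text
clock: 22.32
eef_pos: [499.5, -49.6, 85.0]
tcp_rot: [-0.005, 0.521, 0.853, 0.002]
wrist_force: [-2.7, 13.5, -1.0]
finger_gap: -0.0
finger_force: 5.7
```

```bash
python3 kn.py
```

```text
22.32 tip x,y,n [-37.5   9.2   4.5] F [-11.9   3.7   5.8] Mz 0.03
[464.01884715 -70.73976043  83.68420008] (array([-0.26, -4.12,  0.14]), np.float64(-0.0))
```

Request:
send_rows(moves=[[1,-0.17,0,-0.1,0],[1,-0.17,0,-0.1,0],[1,0,0,0,0]])

```text
clock: 22.57
eef_pos: [498.7, -50.6, 85.9]
tcp_rot: [-0.008, 0.522, 0.853, 0.002]
wrist_force: [-4.8, 18.3, -2.9]
finger_gap: 0.0
finger_force: 8.1
```

```bash
python3 kn.py
```

```text
22.57 tip x,y,n [-36.6   8.1   4.9] F [-17.5   4.1   6.7] Mz 0.19
[464.01884715 -70.73976043  83.68420008] (array([-0.21, -4.01,  0.24]), np.float64(-0.1))
```

Request:
send_rows(moves=[[1,-0.17,0,-0.1,0],[1,-0.17,0,-0.1,0],[1,0,0,0,0],[1,0,0,0,0]])

```text
clock: 22.9
eef_pos: [498.3, -51.5, 86.8]
tcp_rot: [-0.011, 0.522, 0.853, 0.002]
wrist_force: [-5.9, 23.5, -5.5]
finger_gap: 0.0
finger_force: 10.4
```

```bash
python3 kn.py
```

```text
22.9 tip x,y,n [-35.6   7.3   5.4] F [-23.2   5.5   7. ] Mz 0.17
[464.01884715 -70.73976043  83.68420008] (array([-0.15, -3.93,  0.34]), np.float64(-0.1))
```

Request:
send_rows(moves=[[1,1,0,0.5,0],[1,1.5,0,0,0],[1,0,0,-3,0],[1,0,0,-4,0],[1,-2,0,-4,0],[1,-3,0,-4,0],[1,-3,0,-3.5,0],[1,-3,0,0,0],[1,-2,0,0,0],[1,0,0,0,0],[1,0,0,0,0]])

```text
clock: 23.82
eef_pos: [550.1, -145.6, 258.3]
tcp_rot: [0.001, 0.521, 0.854, 0.0]
wrist_force: [-0.2, 0.3, -0.3]
finger_gap: -0.1
finger_force: 0.0
```

```bash
python3 kv.py w9; python3 th.py w7 w8 w9
```

```text
23.8167 [ 550.09288912 -145.57160241  258.29500065] [7.94323836e-04 5.21060882e-01 8.53519127e-01 1.63584445e-04] -0.05895661839417785 [-0.17411742  0.31210209 -0.25131108]
[302.87115847 124.08152459] 252 74
0 [302.6 154.3]
0 [303.2  95.3]
1.5 [269.5 126.2]
1.5 [336.1 122. ]
..................................................
..................................................
..................................................
..................................................
..................................................
..................................................
..................................................
..................................................
..................................................
..................................................
......................................+++.........
..................................+#######+.......
++++++++++++++++++++++++++++++########++++#+++++++
+++++++++++++++++++++++++########+++#+#####+++++++
+++++++++++++++....+++######++#+###########+++++++
+++++++++++++++..++##+#++#+++##############+++++++
++.+++++
[... 373 characters left out ...]
##++......................
.............+########+...........................
++++++++++++++####+++.....................++++++++
++++++++++++##++..........................++++++++
+++++++++++++++........+.....................++.+.
..................................................
..................................................
..................................................
..................................................
..................................................
...+..............................................
w7 [ 0.   13.99 21.56 -1.03  1.78] -0.848512173128945
w8 [ 1.19 12.58 22.14 -2.3   1.77] -0.9026328862394436
w9 [ 1.2  11.11 21.78 -2.85  1.22] -0.9002457002457003
```

```bash
python3 - <<'E'
from kn import *
s=rel();T=A+36*x-20*y+5*n;print(T,shift(s,T,27.2))
E
```

```text
23.87 tip x,y,n [141.7  10.2 100.3] F [-0.3  0.1  0.4] Mz 0.01
[ 502.52600234 -119.36472841  122.28227629] (array([ 4.39, -3.02, 13.53]), np.float64(0.1))
```

Request:
send_rows(moves=[[1,1.4,-1,0,0],[1,2,-1.5,0,0],[1,1,-0.5,2,0],[1,0,0,3.5,0],[1,0,0,3.5,0],[1,0,0,2.5,0],[1,0,0,1.3,0],[1,0,0,0.7,0],[1,0,0,0,0],[1,0,0,0,0]])

```text
clock: 24.7
eef_pos: [503.0, -118.8, 122.7]
tcp_rot: [0.0, 0.52, 0.854, 0.0]
wrist_force: [0.3, -1.1, 0.3]
finger_gap: -0.1
finger_force: 0.0
```

```bash
python3 kn.py
```

```text
24.7 tip x,y,n [ 35.9 -19.3   5.5] F [ 1.1 -0.2 -0.3] Mz 0.01
[464.01884715 -70.73976043  83.68420008] (array([ 6.06, -1.26,  3.9 ]), np.float64(0.2))
```

Request:
send_rows(moves=[[1,0.26,0,0.15,0],[1,0.26,0,0.15,0],[1,0.26,0,0.15,0],[1,0.17,0,0.1,0],[1,0,0,0,0]])

```text
clock: 25.12
eef_pos: [498.3, -110.5, 116.8]
tcp_rot: [-0.0, 0.52, 0.854, 0.0]
wrist_force: [0.4, -0.4, 0.6]
finger_gap: -0.4
finger_force: 0.0
```

```bash
python3 kn.py
```

```text
25.12 tip x,y,n [ 24.8 -19.7   5.2] F [0.7 0.2 0.2] Mz -0.04
[464.01884715 -70.73976043  83.68420008] (array([ 5.1 , -1.22,  3.32]), np.float64(0.1))
```

Request:
send_rows(moves=[[1,0.17,0,0.1,0],[1,0.17,0,0.1,0],[1,0.17,0,0.1,0],[1,0,0,0,0]])

```text
clock: 25.45
eef_pos: [497.5, -107.6, 114.8]
tcp_rot: [0.002, 0.52, 0.854, -0.001]
wrist_force: [0.4, -4.9, 2.7]
finger_gap: 0.2
finger_force: 2.5
```

```bash
python3 kn.py
```

```text
25.45 tip x,y,n [ 21.2 -19.1   4.9] F [ 5.3 -1.9  0. ] Mz 0.0
[464.01884715 -70.73976043  83.68420008] (array([ 4.82, -1.28,  3.09]), np.float64(0.2))
```

Request:
send_rows(moves=[[1,0.17,0,0.1,0],[1,0.17,0,0.1,0],[1,0,0,0,0]])

```text
clock: 25.7
eef_pos: [497.5, -107.1, 114.5]
tcp_rot: [0.004, 0.519, 0.855, -0.002]
wrist_force: [-0.9, -10.1, 8.9]
finger_gap: -0.1
finger_force: 6.0
```

```bash
python3 kn.py
```

```text
25.7 tip x,y,n [ 20.7 -18.8   4.8] F [11.9 -5.4  3.4] Mz 0.07
[464.01884715 -70.73976043  83.68420008] (array([ 4.8 , -1.3 ,  3.03]), np.float64(0.3))
```

Request:
send_rows(moves=[[1,0.17,0,0.1,0],[1,0.17,0,0.1,0],[1,0.17,0,0.1,0],[1,0,0,0,0],[1,0,0,0,0]])

```text
clock: 26.12
eef_pos: [495.0, -104.0, 111.9]
tcp_rot: [0.005, 0.519, 0.855, -0.003]
wrist_force: [-1.3, -13.8, 10.8]
finger_gap: 0.1
finger_force: 7.6
```

```bash
python3 kn.py
```

```text
26.12 tip x,y,n [ 16.  -19.6   4.6] F [15.5 -7.4  3.5] Mz 0.1
[464.01884715 -70.73976043  83.68420008] (array([ 4.41, -1.22,  2.77]), np.float64(0.3))
```

Request:
send_rows(moves=[[1,0.13,0,0.08,0],[1,0.13,0,0.08,0],[1,0,0,0,0],[1,0,0,0,0]])

```text
clock: 26.45
eef_pos: [494.3, -102.3, 110.6]
tcp_rot: [0.006, 0.519, 0.855, -0.003]
wrist_force: [-2.4, -15.6, 12.6]
finger_gap: -0.3
finger_force: 8.5
```

```bash
python3 kn.py
```

```text
26.45 tip x,y,n [ 13.7 -19.5   4.4] F [17.4 -9.3  4.5] Mz 0.07
[464.01884715 -70.73976043  83.68420008] (array([ 4.23, -1.22,  2.64]), np.float64(0.3))
```

Request:
send_rows(moves=[[1,0.13,0,0.08,0],[1,0.13,0,0.08,0],[1,0,0,0,0],[1,0,0,0,0]])

```text
clock: 26.78
eef_pos: [494.3, -102.1, 110.5]
tcp_rot: [0.008, 0.518, 0.855, -0.004]
wrist_force: [-3.4, -20.8, 16.9]
finger_gap: 0.0
finger_force: 11.4
```

```bash
python3 kn.py
```

```text
26.78 tip x,y,n [ 13.5 -19.4   4.4] F [ 23.2 -12.6   6.2] Mz 0.09
[464.01884715 -70.73976043  83.68420008] (array([ 4.22, -1.23,  2.61]), np.float64(0.4))
```

Request:
send_rows(moves=[[1,0.15,0,0.09,0],[1,0.15,0,0.09,0],[1,0,0,0,0],[1,0,0,0,0],[1,0,0,0,0],[1,0,0,0,0]])

```text
clock: 27.28
eef_pos: [494.3, -101.8, 110.4]
tcp_rot: [0.01, 0.517, 0.856, -0.005]
wrist_force: [-5.8, -26.2, 23.8]
finger_gap: -0.1
finger_force: 14.7
```

```bash
python3 kn.py
```

```text
27.28 tip x,y,n [ 13.3 -19.2   4.4] F [ 29.8 -17.1  10.3] Mz 0.11
[464.01884715 -70.73976043  83.68420008] (array([ 4.22, -1.24,  2.58]), np.float64(0.5))
```

Request:
send_rows(moves=[[1,-1,0.1,-0.6,0],[1,-0.8,0,-0.5,0],[1,0,0,-3,0],[1,0,0,-4,0],[1,-1,0.5,-4,0],[1,-2,1,-3,0],[1,-1.5,1,-1,0],[1,0,0,0,0],[1,0,0,0,0]])

```text
clock: 28.03
eef_pos: [540.6, -134.9, 264.3]
tcp_rot: [-0.001, 0.52, 0.854, 0.0]
wrist_force: [0.2, 0.1, -1.9]
finger_gap: 0.2
finger_force: 0.0
```

```bash
python3 kv.py w10; python3 th.py w10
```

```text
28.0333 [ 540.56789341 -134.89883394  264.28817723] [-9.27786561e-04  5.20222258e-01  8.54030265e-01  4.97281884e-04] 0.15708284002014597 [ 0.22026199  0.09509707 -1.92055485]
[308.19403476 143.19311285] 258 93
0 [307.9 172.7]
0 [308.4 115. ]
1.5 [276.  145.2]
1.5 [340.2 141.2]
..................................................
..................................................
..................................................
..................................................
..................................................
..................................................
..................................................
..................................................
..................................................
..................................................
..................................................
++++++++++++++++++++++++++++++++++++++++++++++++++
++++++++++++++++++++++++++++++++++++++++++++++++++
+++++++++++++++++++++++++++++#+#+#########++++++++
+++.++++++++###+######+#++++++++++++++++++#++...++
+.......+++##+++++++++++++++++++++++++++++#+.++..+
.+.+.
[... 268 characters left out ...]
#######################+........
.............++##########+++++++++.++++...........
..............++..................................
+++++++++#++##+..........................+++++++++
+++++++++##+++...........................+++++++++
.+.......+++++..............................+.....
..................................................
..................................................
..................................................
..................................................
..................................................
..................................................
..................................................
w10 [ 1.56  5.73 12.11 -0.23  2.47] -0.8446601941747572
```

```bash
python3 -c "
from plant import *
print(job_done())"
```

```text
the job is handed in; nothing more can be done
None
```

I handed the job in at about 28 s. The pin is through the bush into the middle strip hole with its collar stopped firmly on the bush. The clamp knob is turned clockwise until it would go no further, at about 1.5 rad by camera. The hand is clear of everything. I did not look at the pin again after tightening the clamp.

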